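Clamp a plug-in charger in a ratchet-lever bench vise

ROBOT

A 6-joint arm with a two-finger parallel gripper is mounted at the origin on a cart in front of the work surface, level with it; the furniture and walls round the work are solid. World frame = base frame: x ahead of the robot, y to its left, z up, the work surface at z = 0. Lengths are in m, angles in rad, forces in N, time in s.
With the tool pointing down it reaches from about 0.3 to 0.85 m from the base axis. Payload 4.2 kg.
Tool frame: the origin (TCP) lies on the centre line of the jaws, within the pads' length; the fingertips stand ctrl.nose_length ahead of it and the grasp point (between the pads) is the TCP (ctrl.nose_length is the distance from the TCP to the fingertips, in m); z points along the fingers, y is the line along which they close (so a half turn about z gives the same grasp; the last joint's range is limited). The gripper opens to 91 mm and grips with 3 to 60 N. Pads are 32 mm wide; open, the fingers measure 118 mm over their backs; the gripper's body (76 mm by 178 mm) begins 60 mm behind the grasp point.
Start: joints at [-1.177, 0.32, 1.565, -0, 1.257, -0.02], TCP at [0.231, -0.526, 0.233] pointing down, gripper open.
Joint ranges: [-3.11, 3.11], [-0.84, 2.01], [0.21, 2.61], [-1.34, 4.49], [0.05, 2.63], [-2.56, 2.56]. Speed limits (rad/s): [2.57, 2.57, 3.14, 3.14, 3.14, 3.14].

INTERFACE

Orientations are given as a unit quaternion [w, x, y, z].
In Python, from rig import telemetry, cams, ticket, ctrl gives the robot as it stands. The module is installed in compiled form; this text tells all that it offers.
- The arm moves only by the shell command python3 -m crank 'ROWS' [FORCE]. ROWS is JSON, a list of rows, each a list of 7 numbers: the gripper's target within -1 to 1 (fully open at 1, half-way at 0, shut at -1), then the shift along the world's x, y, z in mm, then the turn, a rotation vector about the world's x, y, z in rad. A call has 1 to 12 rows; each row is the pose to reach, as a shift and turn from the pose commanded when the call began; what a row does not reach only later rows make up. A row lasts 1/8 s, in which the tool goes at most 62.5 mm and 10.7 degrees, less where a joint would pass 70% of its speed; a pose out of reach is approached as far as the arm can. A call with a gripper value outside its range is refused whole. The fingers move at their own pace and stop on an object; FORCE is the grip in N (left out, the last holds). Time passes only in rows, so rows that repeat a pose let the fingers close. It gives the time, the measured TCP pose, the force, the opening and the grip force at its end, in the units of the state.
- telemetry.read_state(): the state, without advancing time (a new reading comes with each control period).
- cams.camera(name): name is "side" or "top" or "wrist"; returns a dict with "color" (384x512x3 uint8, red, green, blue), "fx", "fy", "cx", "cy" (pixels), "R" (3x3) and "t" (3): a world point X has camera coordinates R X + t. Camera axes: x right, y down, z forward; pixel columns grow to the right and rows downward; lengths in m; the calibration is good to about 2 mm. A picture is of the moment at which its call begins. There is no depth.
- ticket.finish_job(): hands the job in; it is judged then, once.
Trained networks look in the newest picture that a camera, given by its name, has taken for a name from the list of things; names that differ only in an ending like _2 or _b are one class to them, and where a whole thing is asked for, a point or a joint stands for the part that bears it (a point fixed in the world has none). Each returns a list of dicts, best first, with "score" (0 to 1); they miss things now and then, are a little off and sometimes report something else, mostly with a low value. They report only what shows in the picture. A call takes as long as a camera call. They do not tell look-alikes from the thing itself.
- cams.cut_out(camera, query): "region" (384x512 bool, what is visible of it) and "extent" ([left, top, right, bottom] in pixels, round what is visible of it).
The state is a dict: "time_s": time; "joints": joint angles; "joint_vel": joint speeds; "joint_efforts": joint torques, N m; "tool_pos": TCP position; "ee_rot": TCP orientation; "force": force on the tool from outside, world axes, zero at the start; "torque": the same for the moment, N m; "opening": finger opening in m; "gripper_force": force on a finger pad.
Only numpy, scipy, OpenCV 4.12 (cv2) and the standard library are available. Lean on these libraries where they do the work, as an engineer would, in place of code of your own. Each camera call takes 0.05 s, during which the arm holds its last target. There are 200 camera calls.

TASK

Stand the plug-in charger, pins up, on the bed of the little ratchet vise between its two jaws, square to them, and flip the vise's direction pawl from opening over to clamping. Then swing the ratchet lever back and forth to run the moving jaw up (with the lever, not by pushing the jaw) until the charger is held firmly between both rubber faces, but feel for it and stop there: its plastic case must not be crushed. Let go of everything, and leave the other things on the bench where they are.

Things in the scene. Friction and masses are not known exactly. Their poses are not given: they have to be found in the camera images.
- charger: Black plug-in charger standing on its flat end, two round pins up. 27 (own x) x 38 (own y) x 92 mm high: block to 52 mm, shoulder 16 x 34 mm to 73 mm, then the pins. 0.06 to 0.13 kg, loose. Origin: centre of the underside, z up. In the vise its 38 mm lies along the vise's y, either way round; grip its 27 mm sides, so the fingers stay clear of the jaws.
- vise: Grey cast vise, screwed down. Origin: on the vertical ratchet axis at bench level; z up, -x: where the lever points at 0, -y: from ratchet head to jaws. Bed 94 (x) x 285 mm (y), y -206 to +78 mm, top 16 mm high. Two 10 mm guide bars along y at x = +-32 mm, tops 31 mm high; the charger stands on the bed between them. Ratchet head within 60 mm of the axis, cheek plates up to 82 mm.
- fixed_jaw: Fixed jaw at the bed's -y end, 56 mm wide (84 over its feet), top 64 mm above the bench, with a ribbed rubber face 52 mm wide that looks to the vise's +y. Origin: middle of the face at bed level (16 mm high); axes as the vise's. Its station varies: face 143 to 151 mm from the ratchet axis.
- moving_jaw: Moving jaw, same size, rubber face looking to the vise's -y, on a rack driven by the ratchet wheel; slides to -y to clamp, 12 mm per radian of wheel. Origin: bench level, 83 mm to +y of its face (on the ratchet axis as found). A drag brake (30 N) on the slide keeps it where it is left and so keeps up to about 30 N of clamping. Starts 60 to 68 mm from the fixed face.
- moving_jaw_face (a point): Middle of the moving jaw's rubber face, 57 mm above the bench; axes as the vise's.
- lever (a joint): Ratchet lever's angle about the ratchet axis, stops at -0.7 and 0.7 rad. 0: points along the vise's -x; positive: grip towards the vise's +y, away from the jaws. Stays where it is left (0.15 N m). With the pawl on clamping, increasing values turn the wheel and close the jaw; decreasing ones click back over 16 teeth and move nothing. Up to 0.4 rad of a stroke is lost until a tooth is caught.
- lever_grip (a point): Middle of the lever's round rubber grip, 148 mm from the ratchet axis, 70 mm high; 23 mm thick, 104 to 192 mm from the axis, free below. x points to the axis. Push felt here: click back 1 to 2 N; jaw running free 4 N; then climbing within 10 mm, so go slowly, as the charger bears on both faces: 5 N not yet firm, 7 to 9 N firm (40 to 65 N on the charger), over 10.5 N (90 N) crushes it.
- pawl_switch (a joint): Direction pawl's thumb lever, 0 to 0.9 rad: 0 (as found) set to opening, 0.9 to clamping; it should be well past the middle (over 0.6). Friction holds it; it takes about 2 N at its pin. Growing values swing the pin towards the jaws (vise's -y).
- pawl_switch_pin (a point): Middle of the upright pin (11 mm thick, 87 to 112 mm above the bench, this point at 104 mm) at the thumb lever's free end, on top of the ratchet head. Pivot: on the ratchet lever, 50 mm from the ratchet axis towards the grip; pin 50 mm from the pivot, so it swings across over the axis, from 22 mm on the side away from the jaws (as found) to 22 mm on the jaws' side.
- cutters: Red-handled pliers lying on the bench, a bystander.
- spudger: Thin black prying tool lying on the bench, a bystander.
- driver: Blue screwdriver lying on the bench, a bystander.
- white_box: Small flat white housing, 66 x 89 x 21 mm, a bystander.
- solder_spool: White spool with black flanges, 52 mm across, standing on the bench, a bystander.
- ipa_bottle: Grey bottle with red nozzle, 158 mm tall, a bystander.
Things that resemble listed ones, but are neither listed nor needed, are in the scene too. What is shaped like the charger but orange is not meant.

How it is judged:
On the way, in this order (a step that is already met when the one before it is completed fails the run):
1. the charger stands upright on the bed between the jaws, let go, and the pawl is set to clamping (height (world z) of charger between 0.012 and 0.021 m and angle between charger's own z axis and vertical below 0.08 rad and x of charger in the frame of vise between -0.018 and 0.018 m and y of charger in the frame of fixed_jaw above 0.014 m and y of charger in the frame of moving_jaw below -0.097 m and contact force between the fingers and charger below 0.1 N and value of joint pawl_switch above 0.6 rad), for 0.1 s.
2. the moving jaw has been run up and presses the charger against the fixed jaw (contact force between each of moving_jaw, fixed_jaw and charger above 15 N), for 0.1 s.
At the end, for the whole second after the job is handed in: The charger stands upright on the vise's bed (tilt under 0.08 rad, within 18 mm of the middle of the jaws sideways), released, at rest, gripped between both jaw faces with more than 15 N each, the pawl still set to clamping (over 0.6 rad) (all of step 1 and all of step 2 and linear speed of charger below 0.01 m/s); the robot touches nothing.
It fails at once if the charger's case is crushed: more than 90 N between the moving jaw and the charger (contact force between moving_jaw and charger above 90 N).
It fails at once if the moving jaw is pushed directly (more than 15 N from the robot) instead of with the lever (contact force between any of the fingers, the arm and moving_jaw above 15 N).
It fails at once if a bystander is moved more than 30 mm (distance of any of cutters, spudger, driver, white_box, solder_spool, ipa_bottle from where it was at the start of the episode above 0.03 m).
It also fails if it takes over 69 s, if anything falls off the work surface, if the arm or the gripper's body presses on something with over 40 N, if the wrist force passes 120 N, or if a joint passes its speed limit or range.

## Working session

There is one attempt and no reset: what is moved stays moved. The work goes in short steps, Python scripts to look and compute and a shell command to move; the robot and the scene stay as the last step left them, time stands still between calls to the robot, and variables do not carry over. Pictures are saved under pics/ and viewed, at most 10 in all, crops included, and the job is handed in when it is done.

```bash
mkdir -p pics; cat > h.py <<'E'
import numpy as np, cv2
from rig import telemetry, cams, ticket, ctrl
def shot(n,f=None):
    c=cams.camera(n)
    if f: cv2.imwrite('pics/'+f,c['color'][:,:,::-1])
    return c
def ray(c,u,v,z):
    R=np.array(c['R']);t=np.array(c['t']);o=-R.T@t
    d=R.T@np.array([(u-c['cx'])/c['fx'],(v-c['cy'])/c['fy'],1])
    return o+d*(z-o[2])/d[2]
def proj(c,X):
    p=np.array(c['R'])@np.array(X)+np.array(c['t']); return c['fx']*p[0]/p[2]+c['cx'],c['fy']*p[1]/p[2]+c['cy']
E
python3 - <<'E'
from h import *
np.set_printoptions(precision=4,suppress=True)
print(ctrl.nose_length, telemetry.read_state())
a=[]
for n in ('top','side'):
    c=shot(n); a.append(c['color']); print(n,c['fx'],-np.array(c['R']).T@c['t'])
    for q in ('charger','vise','fixed_jaw','moving_jaw','lever','pawl_switch','ipa_bottle'):
        for r in cams.cut_out(n,q)[:3]:
            m=cv2.moments(r['region'].astype(np.uint8)); print(n,q,round(r['score'],2),r['extent'],m['m10']/m['m00'],m['m01']/m['m00'])
cv2.imwrite('pics/top.png',a[0][:,:,::-1]);cv2.imwrite('pics/side.png',a[1][:,:,::-1])
E
```

```text
0.019 {'time_s': 0.0, 'joints': array([-1.177 ,  0.3203,  1.5657, -0.    ,  1.2574, -0.02  ]), 'joint_vel': array([-0.0002, -0.0005,  0.0004, -0.0019,  0.0004, -0.0001]), 'joint_efforts': array([ -0.0011, -41.2464, -23.1975,   0.0728,   0.0455,  -0.0001]), 'tool_pos': array([ 0.231 , -0.526 ,  0.2321]), 'ee_rot': array([-0.0009,  0.9787,  0.2054, -0.0002]), 'force': array([-0.5397, -0.0204, -0.0659]), 'torque': array([-0.0489, -0.0058,  0.0005]), 'gripper_force': 0.0, 'opening': 0.09117197950881621}
top 474.38879226359467 [0.5126 0.0034 1.2574]
top charger 0.72 [299.2, 266.5, 317.4, 277.0] 304.58673469387753 269.0255102040816
top charger 0.63 [337.8, 260.9, 353.2, 275.8] 343.3096446700508 268.07106598984774
top vise 0.61 [198.4, 174.0, 312.4, 264.0] 248.50461922596753 196.57478152309614
top fixed_jaw 0.6 [288.1, 175.6, 296.7, 204.1] 291.9569230769231 189.20307692307694
top moving_jaw 0.66 [197.5, 173.2, 264.8, 206.7] 246.15222482435598 187.46370023419203
top lever 0.56 [217.6, 182.9, 252.5, 263.8] 235.38520130576714 219.3057671381937
top pawl_switch 0.6 [218.4, 192.7, 239.0, 209.9] 228.11428571428573 203.75714285714287
top ipa_bottle 0.8 [144.7, 146.4, 171.8, 166.3] 159.14870689655172 155.21120689655172
side 402.12148231583245 [ 1.3408 -0.0264  0.8018]
side charger 0.7 [165.2, 156.4, 181.4, 182.4] 173.06333333333333 169.56333333333333
side charger 0.56 [198.4, 154.0, 214.5, 176.0] 206.36949152542374 166.8508474576271
side vise 0.95 [204.3, 152.5, 314.4, 239.9] 260.9994601889339 212.08663967611335
side vise 0.57 [268.5, 183.2, 287.4, 194.8] 282.0462962962963 188.14814814814815
side fixed_jaw 0.81 [213.2, 198.7, 224.9, 230.8] 219.1340579710145 215.7355072463768
side moving_jaw 0.66 [251.3, 199.1, 308.2, 231.8] 264.6792452830189 213.45073375262055
side lever 0.57 [251.9, 155.9, 292.6, 200.3] 270.78504672897196 181.22990654205609
side pawl_switch 0.48 [266.9, 183.0, 291.8, 195.7] 281.84671532846716 188.08029197080293
```

```bash
python3 - <<'E'
import cv2
a=cv2.imread('pics/top.png');cv2.imwrite('pics/topc.png',cv2.resize(a[130:310,130:390],(800,554),interpolation=cv2.INTER_CUBIC))
a=cv2.imread('pics/side.png');cv2.imwrite('pics/sidec.png',cv2.resize(a[110:280,140:380],(800,567),interpolation=cv2.INTER_CUBIC))
E
```

```text
(no output)
```

View pics/topc.png

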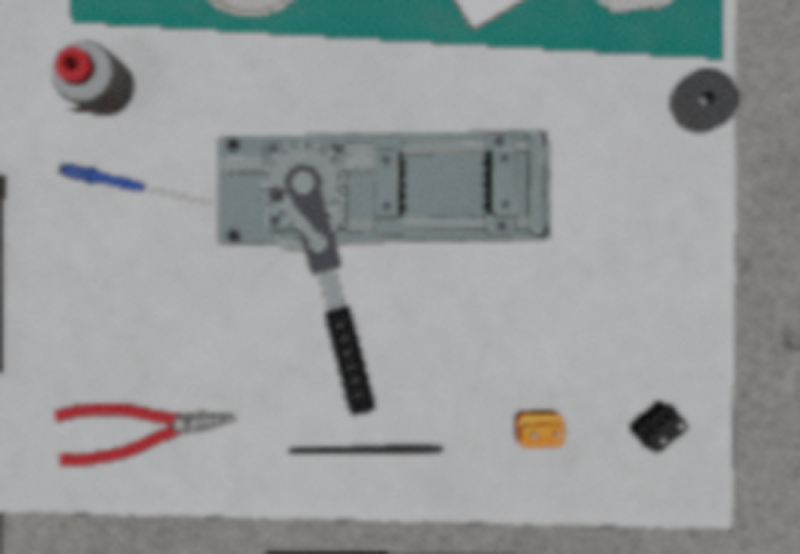

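View pics/sidec.png

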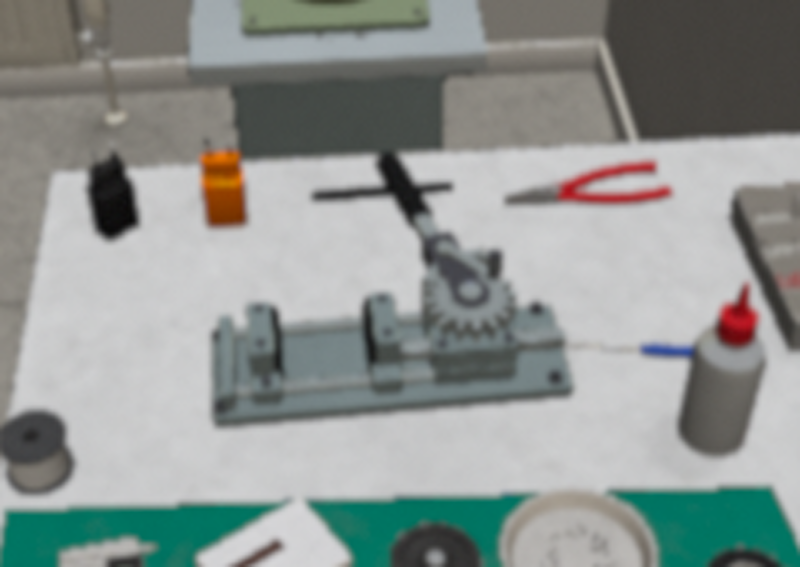

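The top view shows the vise nearly aligned with world axes. Its jaws are to image right (world -y), with crop corners (218,137), (547,131), (550,237), (218,244). The lever points at the robot, tilted toward the jaws. The black charger is at crop (658,427), rotated, and the orange look-alike is at (540,430).

```bash
python3 - <<'E'
from h import *
np.set_printoptions(precision=4,suppress=True)
c=shot('top');s=3.077
g=lambda x,y,z:ray(c,130+x/s,130+y/s,z)
P=[g(*p,.016) for p in((218,137),(547,131),(550,237),(218,244))]
print('corners',*P); print('edges',[np.linalg.norm(P[i]-P[(i+1)%4]) for i in range(4)])
for a,b in((0,1),(3,2)): d=P[a]-P[b]; print('yaw(+y)',np.arctan2(-d[0],d[1]))
for n,p in dict(axis=(302,182,.085),gripa=(338,310,.075),gripb=(362,410,.075),pawlpin=(276,194,.112),mjface=(404,183,.064),fjface=(487,183,.064),charger=(658,427,.06),spa=(290,450,.003),spb=(440,448,.003),orange=(540,430,.05)).items(): print(n,g(*p))
cs=shot('side')
def tri(uv1,uv2):
    M=[]
    for cc,(u,v) in((c,uv1),(cs,uv2)):
        K=np.array([[cc['fx'],0,cc['cx']],[0,cc['fy'],cc['cy']],[0,0,1]]);M.append(K@np.c_[np.array(cc['R']),np.array(cc['t'])])
    X=cv2.triangulatePoints(M[0],M[1],np.array(uv1,float).reshape(2,1),np.array(uv2,float).reshape(2,1));return (X[:3]/X[3]).ravel()
print('axis',tri((130+302/s,130+182/s),(140+470/3.333,110+290/3.333)))
print('charger', tri((343.5,268),(173,168)))
E
```

```text
corners [0.6419 0.1621 0.016 ] [ 0.6532 -0.119   0.016 ] [ 0.5627 -0.1229  0.016 ] [0.5505 0.1592 0.016 ]
edges [np.float64(0.28130916595042493), np.float64(0.0906410981538746), np.float64(0.28241701593085533), np.float64(0.09147527394894774)]
yaw(+y) 0.040305915957957225
yaw(+y) 0.04324665985114144
axis [0.5998 0.0844 0.085 ]
gripa [0.4976 0.0533 0.075 ]
gripb [0.4179 0.032  0.075 ]
pawlpin [0.5878 0.1028 0.112 ]
mjface [0.6024 0.0022 0.064 ]
fjface [ 0.6039 -0.0658  0.064 ]
charger [ 0.4084 -0.2084  0.06  ]
spa [0.377  0.0942 0.003 ]
spb [ 0.3816 -0.0334  0.003 ]
orange [ 0.403  -0.1136  0.05  ]
axis [0.5999 0.0849 0.0836]
charger [ 0.4088 -0.2115  0.0419]
```

```bash
python3 -m crank '[[1,177,316,20,0,0,0],[1,177,316,20,0,0,0],[1,177,316,20,0,0,0],[1,177,316,20,0,0,0],[1,177,316,20,0,0,0],[1,177,316,20,0,0,0],[1,177,316,20,0,0,0]]' 
python3 - <<'E'
from h import *
c=shot('wrist','w1.png');print(-np.array(c['R']).T@c['t'],c['fx'],np.array(c['R']).round(3).tolist())
print(telemetry.read_state()['tool_pos'],telemetry.read_state()['ee_rot'])
for r in cams.cut_out('wrist','charger')[:3]:
    k=r['region'].astype(np.uint8);print(r['score'],r['extent'],cv2.minAreaRect(cv2.findNonZero(k)))
E
```

```text
time_s: 1.78
tool_pos: [0.4095, -0.208, 0.2534]
ee_rot: [0.0, 0.978, 0.208, 0.001]
force: [-0.6, -1.2, -0.3]
opening: 0.091
gripper_force: 0.0
[ 0.48060858 -0.17660207  0.4052766 ] 311.569227361047 [[0.406, -0.914, -0.0], [-0.879, -0.391, 0.275], [-0.251, -0.111, -0.962]]
[ 0.40869318 -0.20952189  0.25318688] [3.85647907e-04 9.78314581e-01 2.07124189e-01 4.99340649e-05]
0.85 [242.1, 159.1, 277.4, 192.6] ((257.1192626953125, 175.56422424316406), (29.501052856445312, 33.045005798339844), 73.3007583618164)
0.83 [154.7, 128.9, 202.6, 164.8] ((178.66273498535156, 144.39053344726562), (41.882476806640625, 30.02484130859375), 22.380136489868164)
```

View pics/w1.png

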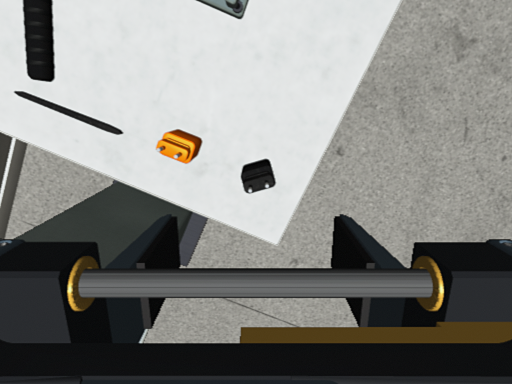

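```bash
python3 - <<'E'
import cv2
a=cv2.imread('pics/w1.png');cv2.imwrite('pics/w1c.png',cv2.resize(a[150:205,225:290],(780,660),interpolation=cv2.INTER_CUBIC)[:600])
E
```

```text
(no output)
```

View pics/w1c.png

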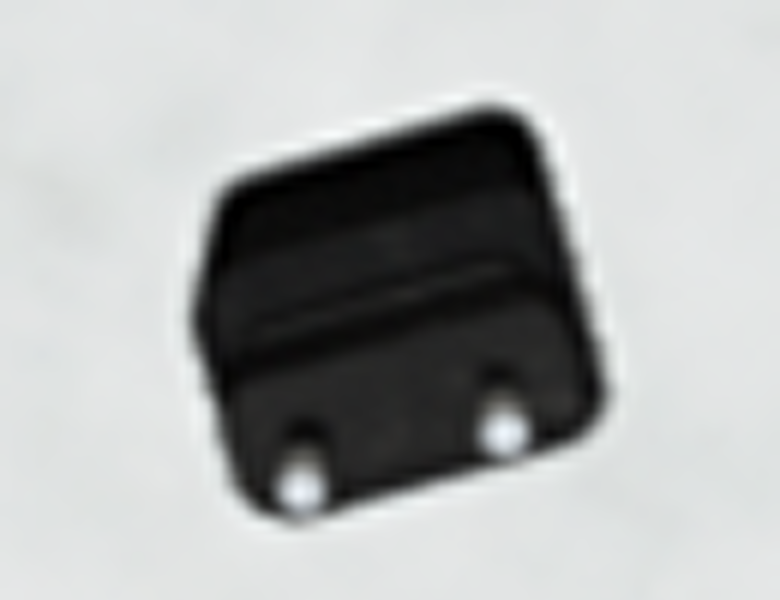

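The pin tips are at w1 pixels (250.2,190.8) and (267.1,186.2). Their line gives the charger's long (38 mm) axis.

```bash
python3 - <<'E'
from h import *
from scipy.spatial.transform import Rotation as Ro
c=shot('wrist')
a,b=ray(c,249.7,190.3,.091),ray(c,266.6,185.7,.091)
d=b-a; print(a,b,np.linalg.norm(d),(a+b)/2,'long axis',np.arctan2(d[1],d[0]))
for p in((225+235/12,150+185/12),(225+510/12,150+110/12)): print('base edge',ray(c,*p,0.0))
s=telemetry.read_state();q=s['ee_rot'];M=Ro.from_quat(q,scalar_first=True).as_matrix()
print('tool y',np.arctan2(M[1,1],M[0,1]),s['tool_pos'],s['joints'])
E
```

```text
[ 0.3991444  -0.20836353  0.091     ] [ 0.41076066 -0.22247068  0.091     ] 0.018274276020806012 [ 0.40495253 -0.21541711  0.091     ] long axis -0.881930758143624
base edge [ 0.40422513 -0.19714771  0.        ]
base edge [ 0.42391969 -0.22134309  0.        ]
tool y -1.1571386263140286 [ 0.40792325 -0.21100523  0.25294142] [-5.01943493e-01  1.22661247e-01  1.77576517e+00 -7.11628030e-04
  1.24314071e+00  6.55424256e-01]
```

```bash
python3 -m crank '[[1,-3,-6,-50,0,0,0.18],[1,-3,-6,-80,0,0,0.36],[1,-3,-6,-80,0,0,0.54],[1,-3,-6,-80,0,0,0.72],[1,-3,-6,-80,0,0,0.9],[1,-3,-6,-80,0,0,1.08],[1,-3,-6,-80,0,0,1.26],[1,-3,-6,-80,0,0,1.44],[1,-3,-6,-80,0,0,1.62],[1,-3,-6,-80,0,0,1.8],[1,-3,-6,-80,0,0,1.846],[1,-3,-6,-80,0,0,1.846]]' 
python3 - <<'E'
from h import *
c=shot('wrist','w2.png')
print(telemetry.read_state()['tool_pos'],telemetry.read_state()['joints'],-np.array(c['R']).T@c['t'])
for X in((.4045,-.2165,.091),(.4045,-.2165,.0)): print(proj(c,X))
for r in cams.cut_out('wrist','charger')[:3]:print(r['score'],r['extent'])
E
```

```text
time_s: 3.42
tool_pos: [0.4046, -0.2178, 0.1729]
ee_rot: [-0.0, 0.428, 0.904, -0.0]
force: [-0.2, 0.2, -0.5]
opening: 0.0912
gripper_force: 0.0
[ 0.40464742 -0.2175839   0.17285926] [-5.18311993e-01  1.90174267e-01  1.90877685e+00 -1.37051231e-04
  1.04281107e+00 -1.20420113e+00] [ 0.35510178 -0.15768129  0.32467693]
(np.float64(256.3573164713713), np.float64(206.68723899520862))
(np.float64(256.0059989313336), np.float64(180.1041630585363))
0.68 [296.9, 77.8, 359.1, 129.0]
0.66 [246.9, 161.5, 275.5, 215.9]
```

View pics/w2.png

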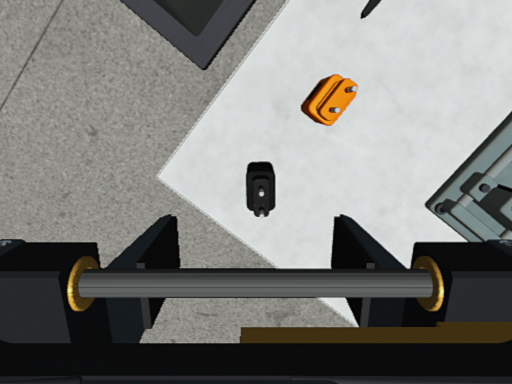

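The charger is now lined up with the fingers. Both pins lie at column about 261, rows 192 and 212, so the yaw is right with a few mm of offset.

```bash
python3 - <<'E'
from h import *
c=shot('wrist')
a,b=ray(c,261.5,192.5,.091),ray(c,261.5,212.5,.091);d=b-a
print(a,b,(a+b)/2,np.arctan2(d[1],d[0]),np.linalg.norm(d))
E
```

```text
[ 0.40046129 -0.20456242  0.091     ] [ 0.41096047 -0.21725426  0.091     ] [ 0.40571088 -0.21090834  0.091     ] -0.8796663620775934 0.016471658924873653
```

```bash
python3 -m crank '[[1,1,3,-60,0,0,0],[1,1,3,-110,0,0,0],[1,1,3,-133,0,0,0],[1,1,3,-133,0,0,0],[-0.6,1,3,-133,0,0,0],[-0.6,1,3,-133,0,0,0],[-0.6,1,3,-133,0,0,0],[-0.6,1,3,-133,0,0,0],[-0.6,1,3,-133,0,0,0],[-0.6,1,3,-133,0,0,0],[-0.6,1,3,-133,0,0,0]]' 20
```

```text
time_s: 4.95
tool_pos: [0.4062, -0.2135, 0.0399]
ee_rot: [0.0, 0.427, 0.904, 0.0]
force: [0.0, 1.0, 0.3]
opening: 0.0266
gripper_force: 20.0
```

```bash
python3 -m crank '[[-0.6,0,0,55,0,0,0],[-0.6,0,0,110,0,0,0],[-0.6,40,35,130,0,0,-0.16],[-0.6,80,75,130,0,0,-0.32],[-0.6,120,110,130,0,0,-0.48],[-0.6,160,150,130,0,0,-0.649],[-0.6,198,181,130,0,0,-0.649],[-0.6,198,181,130,0,0,-0.649],[-0.6,198,181,130,0,0,-0.649]]'
python3 - <<'E'
from h import *
print(telemetry.read_state()['tool_pos'],telemetry.read_state()['joints'],telemetry.read_state()['ee_rot'])
w=shot('wrist');t=shot('top');s=shot('side')
np.set_printoptions(precision=4,suppress=True)
im=lambda c,a,b,e,f:cv2.resize(c['color'][a:b,e:f,::-1],(400,300),interpolation=cv2.INTER_CUBIC)
cv2.imwrite('pics/m1.png',np.vstack([np.hstack([w['color'][:300,56:456,::-1],im(t,160,235,195,295)]),np.hstack([im(s,170,245,195,295),im(t,130,310,130,370)])]))
E
```

```text
time_s: 6.08
tool_pos: [0.6033, -0.0326, 0.1692]
ee_rot: [-0.001, 0.693, 0.721, -0.001]
force: [-0.1, -0.5, -1.0]
opening: 0.0265
gripper_force: 20.0
[ 0.60334896 -0.03259839  0.16924256] [-7.27734432e-02  4.10861307e-01  1.59048820e+00 -4.96724215e-04
  1.14234909e+00 -1.13096456e-01] [-6.66288369e-04  6.92632704e-01  7.21289663e-01 -8.46052608e-04]
```

View pics/m1.png

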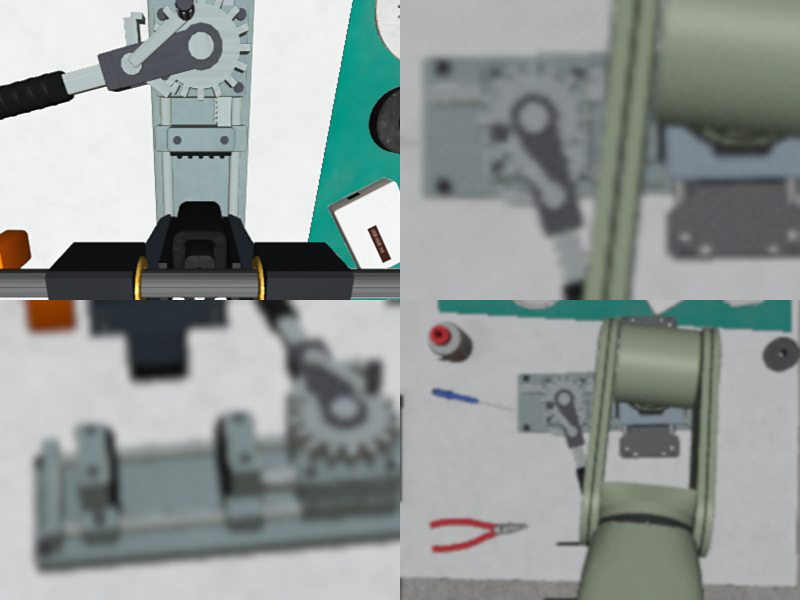

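The wrist panel shows the ratchet axis at about wrist (258,47), the pawl pin at (241,10), and the moving-jaw rubber at row 154. The charger hangs above the gap.

```bash
python3 - <<'E'
from h import *
c=shot('wrist','w3.png');print(c['t'],-np.array(c['R']).T@c['t'])
for n,p in dict(axis=(258,47,.09),pin=(241,10,.112),jawl=(212,149,.064),jawr=(301,149,.064),barL1=(226,110,.031),barL2=(221,190,.031),barR1=(284,110,.031),barR2=(297,190,.031),g1=(56,104,.07),g2=(126,85,.07)).items(): print(n,ray(c,*p).round(4))
for q in('moving_jaw','pawl_switch','lever_grip'):
  for r in cams.cut_out('wrist',q)[:1]: print(q,r['score'],r['extent'])
a=cv2.resize(c['color'][90:220,190:330,::-1],(646,600),interpolation=cv2.INTER_CUBIC);cv2.imwrite('pics/w3c.png',a)
E
```

```text
[-0.601332   -0.06791046  0.31567756] [0.60029617 0.04434208 0.32178038]
axis [0.6007 0.0826 0.09  ]
pin [0.5896 0.0989 0.112 ]
jawl [0.5658 0.0084 0.064 ]
jawr [0.6393 0.0112 0.064 ]
barL1 [0.5741 0.0394 0.031 ]
barL2 [ 0.5701 -0.0355  0.031 ]
barR1 [0.6263 0.0413 0.031 ]
barR2 [ 0.6435 -0.0327  0.031 ]
g1 [0.4456 0.0395 0.07  ]
g2 [0.501  0.0556 0.07  ]
moving_jaw 0.65 [209.0, 1.6, 303.4, 151.0]
pawl_switch 0.69 [179.2, 0.2, 248.2, 98.1]
lever_grip 0.74 [12.9, 2.4, 278.1, 127.8]
```

View pics/w3c.png

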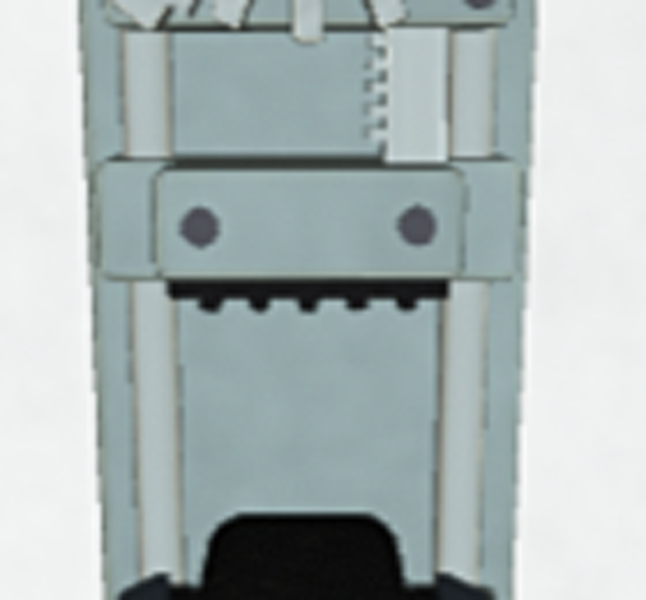

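```bash
python3 -m crank '[[-0.6,0,3,-50,0,0,0],[-0.6,0,3,-95,0,0,0],[-0.6,0,3,-106,0,0,0],[-0.6,0,3,-110,0,0,0],[-0.6,0,3,-112,0,0,0],[-0.6,0,3,-112,0,0,0],[-0.6,0,3,-113,0,0,0],[-0.6,0,3,-113,0,0,0]]'

```

```text
time_s: 7.42
tool_pos: [0.6043, -0.0295, 0.0574]
ee_rot: [0.0, 0.693, 0.721, 0.0]
force: [-0.3, -0.6, -0.5]
opening: 0.0266
gripper_force: 20.0
```

```bash
python3 -m crank '[[-0.6,0,0,-0.5,0,0,0],[0.0,0,0,-0.5,0,0,0],[0,0,0,-0.5,0,0,0],[0,0,0,-0.5,0,0,0],[0,0,0,-0.5,0,0,0],[0,0,0,10,0,0,0],[0,0,0,40,0,0,0],[0,0,0,100,0,0,0],[0,0,0,140,0,0,0],[0,0,0,140,0,0,0],[0,0,0,140,0,0,0]]'
python3 - <<'E'
from h import *
w=shot('wrist');t=shot('top');s=shot('side')
im=lambda c,a,b,e,f:cv2.resize(c['color'][a:b,e:f,::-1],(400,300),interpolation=cv2.INTER_CUBIC)
cv2.imwrite('pics/m2.png',np.vstack([np.hstack([im(w,0,300,56,456),im(w,120,240,180,340)]),np.hstack([im(s,170,245,195,295),im(t,130,310,130,370)])]))
c=w
for n,p in dict(chN=(256,190,.0)).items(): pass
for r in cams.cut_out('wrist','charger')[:2]: print(r['score'],r['extent'])
E
```

```text
time_s: 8.8
tool_pos: [0.6036, -0.0294, 0.1967]
ee_rot: [-0.0, 0.693, 0.721, -0.0]
force: [-0.1, -0.6, 0.2]
opening: 0.0454
gripper_force: 0.0
0.72 [240.1, 161.1, 270.4, 215.7]
0.68 [33.4, 223.3, 96.6, 268.6]
```

View pics/m2.png

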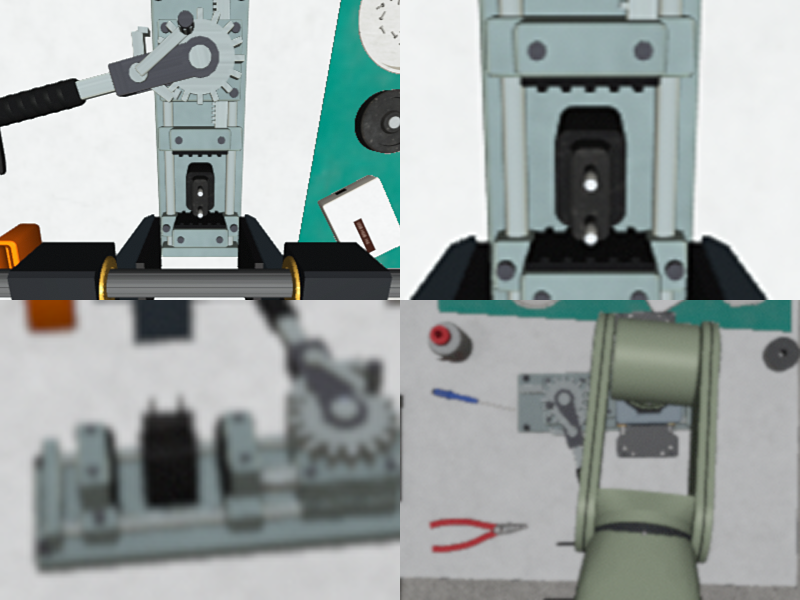

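The charger stands square in the middle of the gap. The pawl pin is at wrist (242,18). Next I work out the pawl and lever geometry.

```bash
cat >> h.py <<'E'
AX=np.array([.6,.0835]);YAW=.04
def V(x,y): # vise->world
    c,s=np.cos(YAW),np.sin(YAW); return AX+np.array([c*x-s*y,s*x+c*y])
def W(p):
    d=np.array(p[:2])-AX;c,s=np.cos(YAW),np.sin(YAW); return np.array([c*d[0]+s*d[1],-s*d[0]+c*d[1]])
def L(r,phi,t=0): # point at radius r on lever, t along + tangent
    return V(-r*np.cos(phi)+t*np.sin(phi), r*np.sin(phi)+t*np.cos(phi))
E
python3 - <<'E'
from h import *
np.set_printoptions(precision=4,suppress=True)
c=shot('wrist')
print('pin',ray(c,242,18,.112),'axis',ray(c,257,57,.09))
for p in((130,88),(56,106)):
    w=W(ray(c,*p,.072)); print('grip vise',w,np.arctan2(w[1],-w[0]))
phi=-.24
for th in(0,.45,.9):
    a=.45-th; print('pin pred',th,L(50-50*np.cos(a),phi,50*np.sin(a)), 'grip', L(148,phi))
print('fits: pin vise',W(ray(c,242,18,.112)))
t=shot('top')
for r in cams.cut_out('top','ipa_bottle')[:1]: print(ray(t,159,155,.158))
E
```

```text
pin [0.589  0.1047 0.112 ] axis [0.6001 0.0838 0.09  ]
grip vise [-0.1062 -0.0211] -0.19558958983591435
grip vise [-0.1709 -0.0355] -0.20474589740310434
pin pred 0 [-10.1941  19.6092] grip [-141.6362  -40.8171]
pin pred 0.45 [0.6    0.0835] grip [-141.6362  -40.8171]
pin pred 0.9 [  1.8265 -22.1934] grip [-141.6362  -40.8171]
fits: pin vise [-0.0101  0.0216]
[0.6708 0.2431 0.158 ]
```

```bash
python3 -m crank '[[-1,-5,60,0,0,0,0],[-1,-10,120,0,0,0,0],[-1,-10,168,0,0,0,0],[-1,-10,168,-40,0,0,0],[-1,-10,168,-75,0,0,0],[-1,-10,168,-83,0,0,0],[-1,-10,162,-83,0,0,0],[-1,-10,154,-83,0,0,0],[-1,-10,146,-83,0,0,0],[-1,-10,138,-83,0,0,0],[-1,-10,138,-83,0,0,0]]'; python3 -m crank '[[-1,0,-8,0,0,0,0],[-1,0,-16,0,0,0,0],[-1,0,-21,0,0,0,0],[-1,0,-24,0,0,0,0],[-1,0,-24,0,0,0,0]]'
```

```text
time_s: 10.52
tool_pos: [0.5973, 0.108, 0.1159]
ee_rot: [0.003, 0.693, 0.721, 0.003]
force: [5.3, 1.8, 0.2]
opening: 0.0006
gripper_force: 2.1
time_s: 11.15
tool_pos: [0.5947, 0.0856, 0.115]
ee_rot: [-0.0, 0.693, 0.721, 0.002]
force: [2.0, 6.2, 4.0]
opening: 0.0005
gripper_force: 2.9
```

```bash
python3 -m crank '[[-1,0,20,0,0,0,0],[-1,0,20,60,0,0,0],[-1,0,-20,90,0,0,0],[-1,0,-80,90,0,0,0],[-1,0,-100,90,0,0,0],[-1,0,-100,90,0,0,0]]'
python3 - <<'E'
from h import *
c=shot('wrist');s=shot('side')
im=lambda c,a,b,e,f:cv2.resize(c['color'][a:b,e:f,::-1],(400,300),interpolation=cv2.INTER_CUBIC)
cv2.imwrite('pics/m3.png',np.hstack([im(c,0,225,106,406),im(s,170,245,195,295)]))
E
```

```text
time_s: 11.9
tool_pos: [0.5935, -0.0159, 0.2033]
ee_rot: [-0.001, 0.694, 0.72, -0.001]
force: [-0.5, 0.4, 0.3]
opening: 0.0007
gripper_force: 0.0
```

View pics/m3.png

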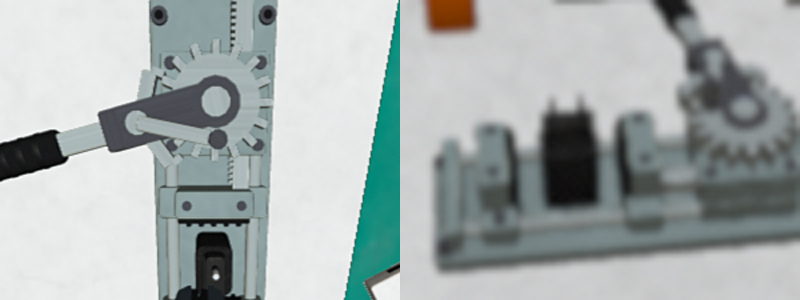

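The pawl has flipped: the pin is now on the jaw side, at crop (217,138), about 0.88 rad. Next I move to the lever and turn the tool to straddle the grip.

```bash
python3 -m crank '[[-0.1,-30,20,0,0,0,0.18],[-0.1,-80,40,0,0,0,0.36],[-0.1,-137,61,0,0,0,0.54],[-0.1,-137,61,0,0,0,0.72],[-0.1,-137,61,0,0,0,0.9],[-0.1,-137,61,0,0,0,1.08],[-0.1,-137,61,0,0,0,1.26],[-0.1,-137,61,0,0,0,1.44],[-0.1,-137,61,0,0,0,1.62],[-0.1,-137,61,0,0,0,1.79],[-0.1,-137,61,0,0,0,1.79],[-0.1,-137,61,0,0,0,1.79]]'
python3 - <<'E'
from h import *
np.set_printoptions(precision=4,suppress=True)
s=telemetry.read_state();print(s['tool_pos'],s['joints'])
for n in('top','wrist'):
    c=shot(n)
    # dark grip pixels near the expected grip
    for r in cams.cut_out(n,'lever_grip')[:2]:
        k=r['region'];g=c['color'].max(2)<60
        ys,xs=np.nonzero(k&g)
        if len(xs)<20: print(n,'few');continue
        P=np.array([W(ray(c,x,y,.072)) for x,y in zip(xs,ys)]);rr=np.hypot(*P.T);ok=(rr>.105)&(rr<.19);P=P[ok]
        if len(P): print(n,r['score'],len(P),P.mean(0),np.median(np.arctan2(P[:,1],-P[:,0])),rr[ok].min(),rr[ok].max())
E
```

```text
time_s: 13.5
tool_pos: [0.457, 0.0463, 0.2038]
ee_rot: [-0.0, -0.129, 0.992, 0.0]
force: [-0.4, -0.1, 0.8]
opening: 0.0413
gripper_force: 0.0
[0.457  0.0463 0.2038] [ 0.0758  0.1608  1.8597  0.0003  1.1216 -1.7533]
top 0.86 24 [-0.107  -0.0282] -0.2604760109143591 0.1058188516157434 0.11604790369894967
wrist 0.73 1952 [-0.1449 -0.0352] -0.23780734371454632 0.1052402452380053 0.18986712696066144
wrist few
```

```bash
cat >> h.py <<'E'
def tab(f0,phis):
    for f in phis:
        d=(L(.148,f)-L(.148,f0))*1e3; print(f, [round(d[0]),round(d[1]),0,0,0,round(f0-f,2)])
E
python3 -m crank '[[-0.1,0,0,-60,0,0,0],[-0.1,0,0,-115,0,0,0],[-0.1,0,0,-134,0,0,0],[-0.1,0,0,-134,0,0,0]]'; python3 -c "
from h import *
print('from -.22');tab(-.22,[-.34,-.46,-.58,-.70])
print('from -.7');tab(-.7,[-.56,-.42,-.28,-.14,0,.14,.28,.42,.56,.7])
print('from .7');tab(.7,[.52,.34,.16,-.02,-.2,-.38,-.56,-.7])
"
```

```text
time_s: 14.2
tool_pos: [0.4562, 0.0454, 0.0687]
ee_rot: [-0.002, -0.129, 0.992, 0.0]
force: [-0.1, 0.2, 0.4]
opening: 0.0411
gripper_force: 0.0
from -.22
-0.34 [6, -17, 0, 0, 0, 0.12]
-0.46 [13, -33, 0, 0, 0, 0.24]
-0.58 [23, -48, 0, 0, 0, 0.36]
-0.7 [34, -62, 0, 0, 0, 0.48]
from -.7
-0.56 [-13, 16, 0, 0, 0, -0.14]
-0.42 [-23, 34, 0, 0, 0, -0.28]
-0.28 [-31, 53, 0, 0, 0, -0.42]
-0.14 [-36, 73, 0, 0, 0, -0.56]
0 [-39, 94, 0, 0, 0, -0.7]
0.14 [-38, 115, 0, 0, 0, -0.84]
0.28 [-34, 135, 0, 0, 0, -0.98]
0.42 [-28, 155, 0, 0, 0, -1.12]
0.56 [-19, 173, 0, 0, 0, -1.26]
0.7 [-8, 191, 0, 0, 0, -1.4]
from .7
0.52 [-14, -22, 0, 0, 0, 0.18]
0.34 [-24, -47, 0, 0, 0, 0.36]
0.16 [-30, -73, 0, 0, 0, 0.54]
-0.02 [-31, -100, 0, 0, 0, 0.72]
-0.2 [-27, -126, 0, 0, 0, 0.9]
-0.38 [-18, -151, 0, 0, 0, 1.08]
-0.56 [-5, -174, 0, 0, 0, 1.26]
-0.7 [8, -191, 0, 0, 0, 1.4]
```

```bash
python3 -m crank '[[-0.1,6,-17,0,0,0,0.12],[-0.1,13,-33,0,0,0,0.24],[-0.1,23,-48,0,0,0,0.36],[-0.1,34,-62,0,0,0,0.48],[-0.1,34,-62,0,0,0,0.48]]'; python3 -m crank '[[-0.1,-13,16,0,0,0,-0.14],[-0.1,-23,34,0,0,0,-0.28],[-0.1,-31,53,0,0,0,-0.42],[-0.1,-36,73,0,0,0,-0.56],[-0.1,-39,94,0,0,0,-0.7],[-0.1,-38,115,0,0,0,-0.84]]'
python3 -m crank '[[-0.1,4,20,0,0,0,-0.14],[-0.1,10,40,0,0,0,-0.28],[-0.1,19,58,0,0,0,-0.42],[-0.1,30,76,0,0,0,-0.56],[-0.1,30,76,0,0,0,-0.56]]'
python3 -c "
from h import *
c=shot('side')
for q in('moving_jaw','charger','fixed_jaw','lever_grip'):
  for r in cams.cut_out('side',q)[:1]: print(q,r['score'],r['extent'])
"
```

```text
time_s: 14.82
tool_pos: [0.4929, -0.0172, 0.0714]
ee_rot: [0.002, -0.36, 0.933, -0.001]
force: [-0.6, 0.7, -0.2]
opening: 0.0409
gripper_force: 0.0
time_s: 15.58
tool_pos: [0.4523, 0.0987, 0.0708]
ee_rot: [0.0, 0.053, 0.999, -0.001]
force: [-0.2, -3.9, 1.4]
opening: 0.0409
gripper_force: 1.8
time_s: 16.2
tool_pos: [0.4834, 0.1756, 0.0706]
ee_rot: [0.0, 0.324, 0.946, 0.0]
force: [-0.8, -0.9, 0.3]
opening: 0.0414
gripper_force: 0.0
moving_jaw 0.65 [247.2, 199.2, 303.8, 230.4]
charger 0.67 [228.6, 194.3, 245.2, 224.7]
fixed_jaw 0.69 [203.6, 155.7, 316.1, 240.4]
lever_grip 0.92 [272.6, 161.5, 311.3, 205.5]
```

```bash
python3 -m crank '[[-0.1,-14,-22,0,0,0,0.18],[-0.1,-24,-47,0,0,0,0.36],[-0.1,-30,-73,0,0,0,0.54],[-0.1,-31,-100,0,0,0,0.72],[-0.1,-27,-126,0,0,0,0.9],[-0.1,-18,-151,0,0,0,1.08],[-0.1,-5,-174,0,0,0,1.26],[-0.1,8,-191,0,0,0,1.4],[-0.1,8,-191,0,0,0,1.4]]'; python3 -m crank '[[-0.1,-13,16,0,0,0,-0.14],[-0.1,-23,34,0,0,0,-0.28],[-0.1,-31,53,0,0,0,-0.42],[-0.1,-36,73,0,0,0,-0.56],[-0.1,-39,94,0,0,0,-0.7],[-0.1,-39,94,0,0,0,-0.7]]'
python3 -c "
from h import *
c=shot('side');d=shot('wrist','w9.png')
for q in('moving_jaw','charger','fixed_jaw','lever_grip'):
  for r in cams.cut_out('side',q)[:1]: print(q,r['score'],r['extent'])
cv2.imwrite('pics/s9.png',cv2.resize(c['color'][170:245,195:315,::-1],(800,500),interpolation=cv2.INTER_CUBIC))
tab(0,[.06,.12,.18,.24,.3,.36,.42,.48,.54,.60,.66,.7])
"
```

```text
time_s: 17.58
tool_pos: [0.4917, -0.0176, 0.0701]
ee_rot: [0.0, -0.359, 0.933, -0.0]
force: [-0.1, 0.1, 0.3]
opening: 0.0408
gripper_force: 0.0
time_s: 18.32
tool_pos: [0.4511, 0.0785, 0.07]
ee_rot: [-0.0, -0.021, 1.0, 0.0]
force: [-0.1, 0.2, -1.1]
opening: 0.0408
gripper_force: 0.0
moving_jaw 0.88 [243.6, 200.1, 302.4, 229.3]
charger 0.87 [197.4, 150.9, 214.3, 176.9]
fixed_jaw 0.63 [136.6, 232.8, 163.6, 257.7]
lever_grip 0.57 [265.3, 153.3, 286.9, 205.3]
0.06 [0, 9, 0, 0, 0, -0.06]
0.12 [0, 18, 0, 0, 0, -0.12]
0.18 [1, 27, 0, 0, 0, -0.18]
0.24 [3, 35, 0, 0, 0, -0.24]
0.3 [5, 44, 0, 0, 0, -0.3]
0.36 [7, 52, 0, 0, 0, -0.36]
0.42 [10, 61, 0, 0, 0, -0.42]
0.48 [14, 69, 0, 0, 0, -0.48]
0.54 [18, 77, 0, 0, 0, -0.54]
0.6 [22, 85, 0, 0, 0, -0.6]
0.66 [27, 92, 0, 0, 0, -0.66]
0.7 [31, 97, 0, 0, 0, -0.7]
```

```bash
python3 -m crank '[[-0.1,0,9,0,0,0,-0.06],[-0.1,0,18,0,0,0,-0.12],[-0.1,1,27,0,0,0,-0.18],[-0.1,3,35,0,0,0,-0.24]]'; python3 -m crank '[[-0.1,2,9,0,0,0,-0.06],[-0.1,4,17,0,0,0,-0.12]]';  python3 -c "
from h import *
tab(.36,[.42,.48,.54,.60,.66,.7])"
```

```text
time_s: 19.12
tool_pos: [0.4545, 0.1115, 0.0698]
ee_rot: [-0.001, 0.101, 0.995, -0.001]
force: [-1.1, -3.8, 1.7]
opening: 0.0408
gripper_force: 1.8
time_s: 19.38
tool_pos: [0.4585, 0.1285, 0.0698]
ee_rot: [-0.001, 0.16, 0.987, -0.001]
force: [-0.0, -3.6, 1.5]
opening: 0.041
gripper_force: 1.7
0.42 [3, 8, 0, 0, 0, -0.06]
0.48 [7, 16, 0, 0, 0, -0.12]
0.54 [11, 24, 0, 0, 0, -0.18]
0.6 [15, 32, 0, 0, 0, -0.24]
0.66 [20, 39, 0, 0, 0, -0.3]
0.7 [24, 44, 0, 0, 0, -0.34]
```

```bash
python3 -m crank '[[-0.1,3,8,0,0,0,-0.06],[-0.1,7,16,0,0,0,-0.12],[-0.1,11,24,0,0,0,-0.18]]'; python3 -c "
from h import *
c=shot('side')
for q in('moving_jaw','charger'):
  for r in cams.cut_out('side',q)[:3]: print(q,r['score'],r['extent'])
cv2.imwrite('pics/s10.png',cv2.resize(c['color'][170:245,195:315,::-1],(800,500),interpolation=cv2.INTER_CUBIC))
"
```

```text
time_s: 19.75
tool_pos: [0.4685, 0.1523, 0.0696]
ee_rot: [-0.002, 0.249, 0.969, -0.002]
force: [-3.2, -3.1, 2.2]
opening: 0.0405
gripper_force: 1.8
moving_jaw 0.97 [242.7, 200.8, 299.6, 230.5]
moving_jaw 0.26 [341.4, 200.1, 368.0, 249.0]
charger 0.85 [197.1, 153.8, 212.8, 179.6]
charger 0.73 [226.0, 190.4, 240.1, 226.2]
charger 0.29 [200.4, 153.7, 315.2, 240.1]
```

View pics/s10.png

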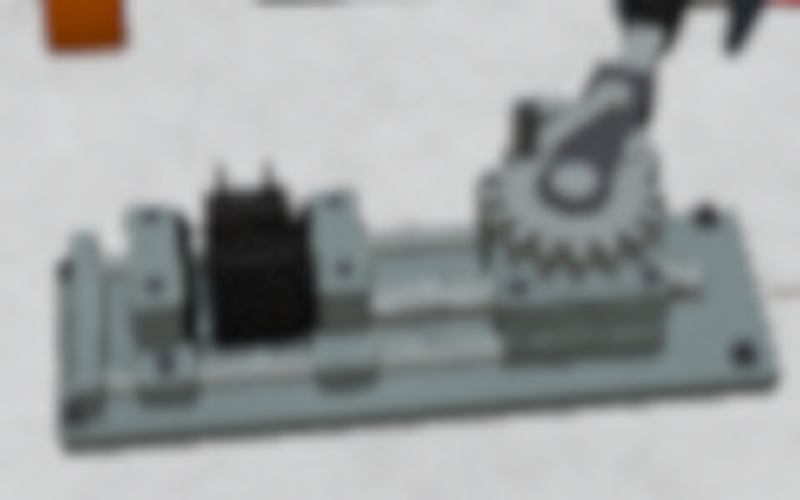

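The side view shows the moving jaw just reaching the charger, which still has about 7 mm to go to the fixed face (crop 190 to 210). I finish this stroke, then click back.

```bash
python3 -m crank '[[-0.1,4,8,0,0,0,-0.06],[-0.1,9,15,0,0,0,-0.12],[-0.1,13,20,0,0,0,-0.16]]'; python3 -m crank '[[-0.1,-14,-22,0,0,0,0.18],[-0.1,-24,-47,0,0,0,0.36],[-0.1,-30,-73,0,0,0,0.54],[-0.1,-31,-100,0,0,0,0.72],[-0.1,-27,-126,0,0,0,0.9],[-0.1,-18,-151,0,0,0,1.08],[-0.1,-5,-174,0,0,0,1.26],[-0.1,8,-191,0,0,0,1.4],[-0.1,8,-191,0,0,0,1.4]]'; python3 -m crank '[[-0.1,-13,16,0,0,0,-0.14],[-0.1,-20,27,0,0,0,-0.23],[-0.1,-23,34,0,0,0,-0.28],[-0.1,-26,41,0,0,0,-0.33]]'; python3 -c "
from h import *
tab(-.37,[-.32,-.27,-.22,-.17,-.12,-.07,-.02])"
```

```text
time_s: 20.27
tool_pos: [0.482, 0.1725, 0.0695]
ee_rot: [-0.001, 0.325, 0.946, -0.001]
force: [-3.0, -2.1, 1.1]
opening: 0.0411
gripper_force: 1.8
time_s: 21.4
tool_pos: [0.4924, -0.0186, 0.0702]
ee_rot: [0.001, -0.36, 0.933, -0.0]
force: [-0.3, 0.1, -0.9]
opening: 0.0411
gripper_force: 0.0
time_s: 21.9
tool_pos: [0.4641, 0.0226, 0.0699]
ee_rot: [-0.001, -0.203, 0.979, -0.002]
force: [-0.1, -10.1, -1.9]
opening: 0.0411
gripper_force: 4.5
-0.32 [-3, 7, 0, 0, 0, -0.05]
-0.27 [-5, 14, 0, 0, 0, -0.1]
-0.22 [-7, 21, 0, 0, 0, -0.15]
-0.17 [-9, 28, 0, 0, 0, -0.2]
-0.12 [-10, 35, 0, 0, 0, -0.25]
-0.07 [-11, 43, 0, 0, 0, -0.3]
-0.02 [-12, 50, 0, 0, 0, -0.35]
```

```bash
python3 -m crank '[[-0.1,1,-2,0,0,0,0]]';python3 -m crank '[[-0.1,0,0,0,0,0,0]]'; python3 -c "
from h import *
print(telemetry.read_state()['force'])
c=shot('side')
for q in('moving_jaw','charger'):
  for r in cams.cut_out('side',q)[:2]: print(q,r['score'],r['extent'])
g=c['color'].max(2);k=g[170:245,195:315]
print(k[40,15:60:1])"
```

```text
time_s: 22.02
tool_pos: [0.4651, 0.021, 0.0699]
ee_rot: [-0.001, -0.203, 0.979, -0.001]
force: [0.1, -6.2, -0.7]
opening: 0.0411
gripper_force: 2.6
time_s: 22.15
tool_pos: [0.4653, 0.0207, 0.0699]
ee_rot: [-0.001, -0.203, 0.979, -0.001]
force: [0.0, -6.4, -0.4]
opening: 0.0413
gripper_force: 2.7
[ 0.0414354  -6.35403711 -0.40529172]
moving_jaw 0.76 [239.7, 196.7, 300.1, 232.9]
charger 0.86 [197.9, 155.4, 215.3, 177.6]
charger 0.83 [221.4, 196.7, 241.2, 224.8]
[130 130 130 131 132 135 135 133 132 135 133 119  81  41  20  20  23  23
  21  23  23  22  23  23  23  23  21  21  18  23  45  84 117 125 115 104
 113 126 127 124 130 135 136 135 136]
```

The charger now touches the fixed face, and the grip force holds at about 6 N statically after a peak of about 9.3 N tangential, which is firm and below the crush limit. I back off and release.

```bash
python3 -m crank '[[-0.1,1,-3,0,0,0,0],[0.1,2,-6,0,0,0,0],[0.2,2,-6,0,0,0,0],[0.2,2,-6,0,0,0,0],[0.2,2,-6,30,0,0,0],[0.2,2,-6,80,0,0,0],[0.2,2,-6,130,0,0,0],[0.2,2,-6,130,0,0,0]]'; python3 -c "
from h import *
c=shot('side')
for q in('moving_jaw','charger','pawl_switch'):
  for r in cams.cut_out('side',q)[:2]: print(q,r['score'],r['extent'])
print(c['color'].max(2)[210,205:250])
c=shot('wrist','w11.png')
for r in cams.cut_out('wrist','lever_grip')[:1]:
    k=r['region']&(c['color'].max(2)<60);ys,xs=np.nonzero(k)
    P=np.array([W(ray(c,x,y,.072)) for x,y in zip(xs,ys)]);rr=np.hypot(*P.T);P=P[(rr>.105)&(rr<.19)]
    print(len(P),np.median(np.arctan2(P[:,1],-P[:,0])))
"
```

```text
time_s: 23.3
tool_pos: [0.4705, 0.0158, 0.2038]
ee_rot: [0.004, -0.203, 0.979, -0.001]
force: [1.1, -0.6, -1.3]
opening: 0.0547
gripper_force: 0.0
moving_jaw 0.74 [203.9, 158.9, 316.9, 241.3]
moving_jaw 0.69 [238.3, 200.4, 297.9, 229.6]
charger 0.85 [199.0, 153.1, 211.9, 175.5]
charger 0.67 [222.6, 198.3, 239.6, 224.0]
[ 96 124 138 136 133 130 129 129 130 133 135 135 133 133 134 134 120  82
  40  22  21  24  23  23  22  23  22  21  21  22  22  19  20  18  21  40
  78 115 125 115 104 112 126 126 120]
1988 -0.5043337365725136
```

```bash
python3 -c "
from h import *
print(ticket.finish_job())"
```

```text
the job is handed in; nothing more can be done
None
```

The charger stands pins up between both jaw faces with the pawl on clamping and the robot clear, and the job is handed in. The clamp felt firm on the lever: about 9 N peak and 6 N held, under the 10.5 N crush limit. I didn't feel it again after letting go, and no verdict came back.

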